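# Lay the tall paint case down on the felt pad

### The job

Two wooden paint cases stand on end, one near each end of the grey felt pad. Push the taller case over towards the middle of the pad, without picking it up, so that it lies flat on its broad side, lengthwise along the pad and wholly on it, ready to be opened. Leave the shorter case and the paint jar where they stand.

Things in the scene. Friction and masses are not known exactly. Their poses are not given: they have to be found in the camera images.
- tall_case_centre (a point): Centre of the taller closed wooden paint case (dark seam, small brass catches), 0.4 to 0.8 kg, on end on the pad at either end: 230 mm tall (its z, up at the start), 140 mm wide (its x), 75 mm thick (its y, within 6 degrees of the pad's long axis). The point is the middle of the box, 115 mm above its foot. Its broad 140 x 230 mm faces, looking along +y and -y, are alike.
- short_case_centre (a point): Centre of the shorter case of the same wood, on end at the other end of the pad: 150 mm tall (z), 140 mm wide (x), 75 mm thick (y). The point is 75 mm above its foot. It must stay.
- pad_middle (a point): Middle of the top face of the fixed grey felt pad, 260 mm (its x) by 580 mm (its y, the long axis, along which the cases face each other), 4 mm thick, lying on the table. Each case stands with its centre 175 to 205 mm from this point along the pad's y, one on the +y and one on the -y side.
- paint_jar: Closed white paint jar with a black lid, 62 mm across, 72 mm tall, on the table beyond the pad's far long edge; origin at the centre of its foot. It must stay. A flat blue flower-shaped palette, 176 mm across and 8 mm high, is fixed to the table beyond the same edge.
Things that resemble listed ones, but are neither listed nor needed, are in the scene too. Leave any green, purple or white look-alike of the part that bears tall_case_centre alone.

How it is judged:
At the end, for the whole second after the job is handed in: The taller case lies on a broad face (within 10 degrees), lengthwise along the pad (within 20 degrees), its centre within 60 mm of the pad's long middle line and 170 mm of its middle along it. The shorter case and the jar are within 20 mm of where they stood (angle between the y axis of tall_case_centre and the z axis of pad_middle, either way round below 0.17 rad and angle between the z axis of tall_case_centre and the y axis of pad_middle, either way round below 0.35 rad and x of tall_case_centre in the frame of pad_middle between -0.06 and 0.06 m and y of tall_case_centre in the frame of pad_middle between -0.17 and 0.17 m and height (world z) of tall_case_centre below 0.055 m and distance of each of short_case_centre, paint_jar from where it was at the start of the episode below 0.02 m); the robot touches nothing.
It fails at once if the taller case is picked up (its centre rises above 160 mm) (height (world z) of tall_case_centre above 0.16 m).
It fails at once if the shorter case is moved by more than 20 mm (distance of short_case_centre from where it was at the start of the episode above 0.02 m).
It fails at once if the paint jar is moved by more than 20 mm (distance of paint_jar from where it was at the start of the episode above 0.02 m).
It also fails if it takes over 32 s, if anything falls off the work surface, if the arm or the gripper's body presses on something with over 40 N, if the wrist force passes 120 N, or if a joint passes its speed limit or range.

### The arm

A 7-joint arm with a two-finger parallel gripper is mounted at the origin on the work surface. World frame = base frame: x ahead of the robot, y to its left, z up, the work surface at z = 0. Lengths are in m, angles in rad, forces in N, time in s.
With the tool pointing down it reaches from about 0.425 to 0.925 m from the base axis. Payload 6.8 kg.
Tool frame: the origin (TCP) lies midway between the tips of the shut fingers; the grasp point (between the pads) lies arm.hold_point_z behind it (arm.hold_point_z is the distance from the TCP to the grasp point, in m); z points along the fingers, y is the direction in which the jaws open and shut (so a half turn about z gives the same grasp; the last joint's range is limited). The gripper opens to 85 mm and grips with 20 to 120 N. Pads are 22 mm wide; open, the fingers measure 114 mm over their backs; the gripper's body (76 mm by 85 mm) begins 54 mm behind the grasp point. The pads swing forward as they close: fully open they stand 13 mm farther back than shut.
Start: joints at [1.157, 0.477, 0.022, 1.555, -0.011, 1.109, -0.083], TCP at [0.203, -0.644, 0.231] pointing down, gripper open.
Joint ranges: [-2.96, 2.96], [-0.34, 2.1], [-1.41, 1.46], [0.24, 2.44], [-1.37, 4.51], [0.17, 1.92], [-2.96, 2.96]. Speed limits (rad/s): [2.39, 2.39, 3.14, 3.14, 3.14, 3.14, 3.14].

### API

Orientations are given as a unit quaternion [w, x, y, z].
In Python, from workcell import arm, imaging gives the robot as it stands.
- The arm moves only by the tool apply_moves, never from a script. Its arguments are lists of equal length, an entry for each row: "slide": the shift along the tool's x, y, z in m, a list of three; "twist": the turn about the tool's z in units of 5 degrees (1.0 is 5 degrees); "jaw": the finger opening in m, from 0 to 0.0854. A call has exactly 5 rows; each row shifts and turns the commanded pose from where the row before left it, along the tool's axes as they then stand; what a row does not reach is not made up. A row lasts 1/10 s, in which the tool goes at most 50 mm and 8.59 degrees, less where a joint would pass 70% of its speed; a pose out of reach is approached as far as the arm can. A call is refused whole if a number of a shift passes 0.05 or a number of a turn 1, either way. A call with a gripper value outside its range is refused whole. The fingers move at their own pace and stop on an object; the grip force is fixed at half the most. Time passes only in rows, so rows that do not move let the fingers close, or fill a call up. It gives the time, the measured TCP pose, the force and the opening at its end, in the units of the state.
- arm.observe(): the state, without advancing time (a new reading comes with each control period).
- imaging.snapshot(name): name is "side" or "top"; returns the picture (384x512x3 uint8, red, green, blue); there is no depth.
- imaging.camera_info(name): a dict with "camera_matrix" (3x3 intrinsics, pixels), "R" (3x3) and "t" (3): a world point X has camera coordinates R X + t. Camera axes: x right, y down, z forward; pixel columns grow to the right and rows downward; lengths in m; the calibration is good to about 2 mm. A picture is of the moment at which its call begins. camera_info takes no time and is no camera call.
- arm.hand_in(): hands the job in, once; it reports no verdict.
The state is a dict: "time": time; "qpos": joint angles; "joint_velocities": joint speeds; "joint_efforts": joint torques, N m; "tcp_pos": TCP position; "tcp_rot": TCP orientation; "wrist_force": force on the tool from outside, world axes, zero at the start; "torque": the same for the moment, N m; "grip_width": finger opening in m.
Only numpy, scipy, OpenCV 4.12 (cv2) and the standard library are available. Lean on these libraries where they do the work, as an engineer would, in place of code of your own. Each camera call takes 0.05 s, during which the arm holds its last target. There are 200 camera calls.

## Working session

There is one attempt and no reset: what is moved stays moved. The work goes in short steps, Python scripts to look and compute and a tool call to move; the robot and the scene stay as the last step left them, time stands still between calls to the robot, and variables do not carry over. Pictures are saved under pics/ and viewed, about 8 in all and at most 12, crops included, and the job is handed in when it is done.

Besides the shell and the picture viewer there is one more tool, called after ">>>" by a JSON object that holds its "name" and its "arguments". apply_moves: Moves the arm, as the interface text tells. Its arguments: {"type":"object","properties":{"slide":{"type":"array"},"twist":{"type":"array"},"jaw":{"type":"array"}},"required":["slide","twist","jaw"]}

```bash
mkdir -p pics
python3 - <<'E'
from workcell import arm, imaging
import cv2,numpy as np
for n in("side","top"):
    im=imaging.snapshot(n); cv2.imwrite(f"pics/{n}0.png",im[:,:,::-1]); c=imaging.camera_info(n)
    R=np.array(c["R"]);print(n,np.round(c["camera_matrix"],1).tolist(),"pos",np.round(-R.T@np.array(c["t"]),3),"fwd",np.round(R[2],2),"right",np.round(R[0],2))
s=arm.observe();print({k:np.round(v,3).tolist() for k,v in s.items()}); print(arm.hold_point_z)
E
```

```text
side [[402.2, 0.0, 253.4], [0.0, 402.2, 186.0], [0.0, 0.0, 1.0]] pos [ 0.384 -0.408  0.971] fwd [ 0.18  0.48 -0.86] right [ 0.93 -0.36 -0.01]
top [[481.0, 0.0, 255.7], [0.0, 481.0, 189.8], [0.0, 0.0, 1.0]] pos [0.391 0.079 1.272] fwd [ 0.13  0.01 -0.99] right [-0.02 -1.   -0.02]
{'time': 0.1, 'qpos': [1.157, 0.478, 0.022, 1.556, -0.011, 1.109, -0.083], 'joint_velocities': [0.0, -0.001, 0.001, -0.002, 0.001, 0.001, 0.001], 'joint_efforts': [0.005, -59.776, 1.614, -28.196, 0.013, 0.005, 0.0], 'tcp_pos': [0.203, -0.643, 0.23], 'tcp_rot': [-0.001, 0.988, 0.152, -0.0], 'wrist_force': [-0.417, 0.777, -0.33], 'torque': [-0.009, -0.005, 0.016], 'grip_width': 0.085}
0.0187
```

View pics/side0.png

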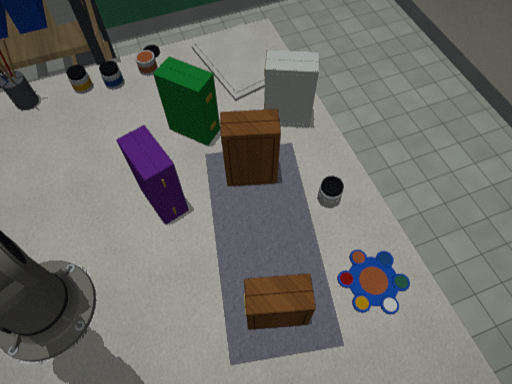

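View pics/top0.png

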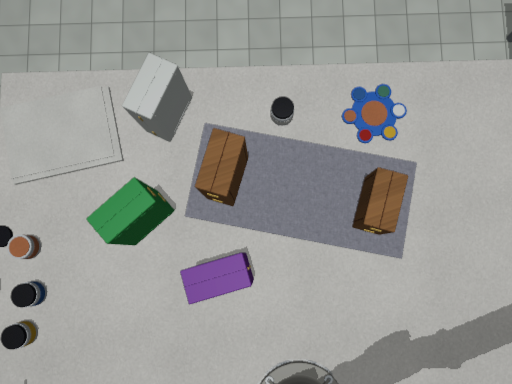

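The side view shows a far brown case (top about 250,122) and a near one (280,293). The pad runs between them and the jar is at (331,190). In the top view the two cases are at (222,165) and (381,200), the jar is at (283,110), and the look-alikes are to the left and below. I'll enlarge the cases to pick corners.

Run:
```python
import cv2,numpy as np
s=cv2.imread("pics/side0.png");t=cv2.imread("pics/top0.png")
def c(im,x,y):
    o=cv2.resize(im[y:y+100,x:x+100],(400,300) if 0 else (400,400),interpolation=cv2.INTER_CUBIC)[:,:]
    for k in range(0,100,20):
        cv2.putText(o,str(x+k),(k*4,8),0,.3,(255,255,0),1);cv2.putText(o,str(y+k),(0,k*4+8),0,.3,(255,255,0),1);cv2.line(o,(k*4,0),(k*4,399),(90,120,90),1);cv2.line(o,(0,k*4),(399,k*4),(90,120,90),1)
    return o
m=np.vstack([np.hstack([c(s,205,98),c(s,230,255)]),np.hstack([c(t,180,115),c(t,335,150)])])
cv2.imwrite("pics/crop.png",cv2.resize(m,(600,600),interpolation=cv2.INTER_AREA))
```

```text
(no output)
```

View pics/crop.png

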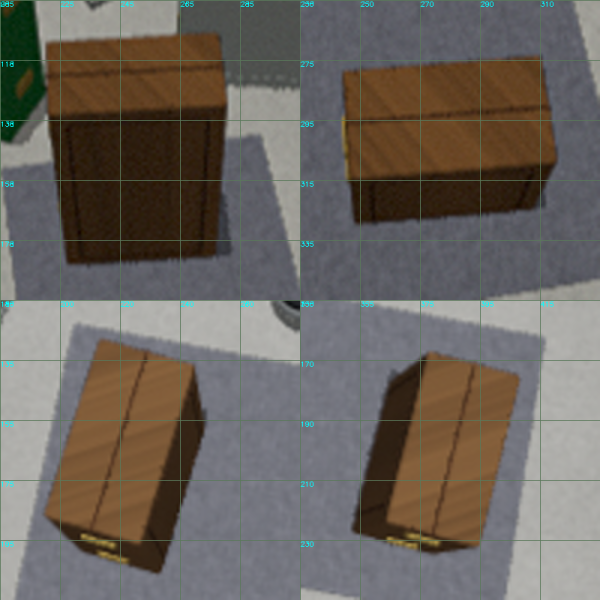

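The crop shows all four top-face corners of each case in both views, so I'll triangulate them now. The pad and jar come from masks.

```bash
cat > h.py <<'E'
import cv2,numpy as np
from workcell import arm,imaging
C={n:{k:np.array(v,float) for k,v in imaging.camera_info(n).items() if k in("camera_matrix","R","t")} for n in("side","top")}
P={n:c["camera_matrix"]@np.c_[c["R"],c["t"]] for n,c in C.items()}
def tri(s,t):
    X=cv2.triangulatePoints(P["side"],P["top"],np.array(s,float).T,np.array(t,float).T);return (X[:3]/X[3]).T
def ray(n,p,z):
    c=C[n];p=np.atleast_2d(np.array(p,float));d=np.c_[p,np.ones(len(p))]@np.linalg.inv(c["camera_matrix"]).T@c["R"];o=-c["R"].T@c["t"]
    return o+d*((z-o[2])/d[:,2])[:,None]
E
python3 - <<'E'
from h import *
np.set_printoptions(precision=3,suppress=True)
A=tri([(220.7,112.3),(278.3,109.7),(280.7,132.7),(221,136.3)],[(194.7,187),(213.3,127.7),(244.7,136),(226.7,196)])
B=tri([(244.3,279),(310.3,274),(315.3,308.7),(246,315)],[(364,224),(378,167),(408,174.3),(394.7,231.7)])
for n,X in(("far",A),("near",B)):
    print(n,X.tolist() and X,"mean",X.mean(0),"edges",np.linalg.norm(X-np.roll(X,-1,0),axis=1))
    w=X[1]+X[2]-X[0]-X[3];print("x-axis ang",np.degrees(np.arctan2(w[1],w[0])))
for n in("side","top"):
    im=cv2.imread(f"pics/{n}0.png").astype(int);b,g,r=im[...,0],im[...,1],im[...,2]
    m=((b-r>8)&(b-r<40)&(abs(r-g)<14)&(r>50)&(r<150)).astype(np.uint8)
    m=cv2.morphologyEx(m,cv2.MORPH_OPEN,np.ones((5,5)))
    k,l,s,_=cv2.connectedComponentsWithStats(m);i=1+s[1:,4].argmax();ys,xs=np.where(l==i)
    h=cv2.convexHull(np.c_[xs,ys].astype(np.int32));q=cv2.approxPolyDP(h,10,True)[:,0];print(n,q.tolist())
    X=ray(n,q,.004);print(X[:,:2])
    if n=="top":
        (c,sz,a)=cv2.minAreaRect(X[:,:2].astype(np.float32));print("pad",c,sz,a)
print("jar",ray("top",[(283,106)],.072),ray("side",[(331.5,184)],.072))
E
```

```text
far [[0.537 0.227 0.232]
 [0.67  0.185 0.23 ]
 [0.647 0.115 0.234]
 [0.515 0.157 0.233]] mean [0.592 0.171 0.232] edges [0.139 0.073 0.139 0.073]
x-axis ang -17.50719990851617
near [[ 0.452 -0.154  0.156]
 [ 0.585 -0.194  0.154]
 [ 0.565 -0.262  0.155]
 [ 0.432 -0.224  0.155]] mean [ 0.509 -0.208  0.155] edges [0.139 0.071 0.139 0.073]
x-axis ang -16.50543346247761
side [[325, 291]]
[[ 0.638 -0.206]]
top [[415, 163], [401, 256], [186, 215], [191, 189], [245, 132]]
[[ 0.619 -0.329]
 [ 0.374 -0.277]
 [ 0.494  0.283]
 [ 0.563  0.269]
 [ 0.715  0.122]]
pad (0.556273341178894, -0.022718161344528198) (0.5734496712684631, 0.2497265785932541) 77.9725341796875
jar [[0.763 0.021 0.072]] [[0.762 0.026 0.072]]
```

The far case is the tall one: its top is at z 0.232 against 0.155 for the near case. Its centre is (0.592, 0.171), yawed −17.5°; the pad is yawed about −12° with its middle at (0.556, −0.023). All of this agrees with the sizes given. I'll lift, turn 35° so that tool +y is the push direction, and shut the jaws.

>>> {"name": "apply_moves", "arguments": {"slide": [[0, 0, -0.03], [0, 0, -0.03], [0, 0, -0.03], [0, 0, -0.02], [0, 0, 0]], "twist": [1, 1, 1, 1, 1], "jaw": [0, 0, 0, 0, 0]}}

```text
time: 0.6
tcp_pos: [0.2036, -0.6449, 0.3448]
tcp_rot: [0.002, 0.998, -0.067, 0.001]
wrist_force: [-0.0, -0.6, -0.6]
grip_width: 0.0123
```

>>> {"name": "apply_moves", "arguments": {"slide": [[0, 0, 0], [0, 0, 0], [0, 0, 0], [0, 0, 0], [0, 0, 0]], "twist": [1, 1, 0, 0, 0], "jaw": [0, 0, 0, 0, 0]}}

```text
time: 1.1
tcp_pos: [0.2032, -0.6436, 0.3411]
tcp_rot: [-0.0, 0.989, -0.151, -0.0]
wrist_force: [-0.1, -0.1, 0.0]
grip_width: 0.0001
```

>>> {"name": "apply_moves", "arguments": {"slide": [[0.02, -0.045, 0], [0.02, -0.045, 0], [0.02, -0.045, 0], [0.02, -0.045, 0], [0.02, -0.045, 0]], "twist": [0, 0, 0, 0, 0], "jaw": [0, 0, 0, 0, 0]}}

```text
time: 1.6
tcp_pos: [0.3672, -0.4575, 0.3415]
tcp_rot: [0.0, 0.988, -0.151, 0.0]
wrist_force: [1.8, -0.1, -0.8]
grip_width: -0.0001
```

>>> {"name": "apply_moves", "arguments": {"slide": [[0.02, -0.045, 0], [0.02, -0.045, 0], [0.02, -0.045, 0], [0.02, -0.045, 0], [0.02, -0.045, 0]], "twist": [0, 0, 0, 0, 0], "jaw": [0, 0, 0, 0, 0]}}

```text
time: 2.1
tcp_pos: [0.5301, -0.2731, 0.3416]
tcp_rot: [0.0, 0.988, -0.151, 0.0]
wrist_force: [0.8, -0.7, -0.6]
grip_width: -0.0001
```

>>> {"name": "apply_moves", "arguments": {"slide": [[-0.005, -0.035, 0], [-0.005, -0.035, 0], [-0.005, -0.035, 0], [-0.005, -0.035, 0], [-0.005, -0.035, 0]], "twist": [0, 0, 0, 0, 0], "jaw": [0, 0, 0, 0, 0]}}

```text
time: 2.6
tcp_pos: [0.5579, -0.0988, 0.3414]
tcp_rot: [0.0, 0.988, -0.151, 0.0]
wrist_force: [1.1, -0.2, 0.1]
grip_width: -0.0001
```

>>> {"name": "apply_moves", "arguments": {"slide": [[-0.005, -0.035, 0], [-0.005, -0.035, 0], [-0.005, -0.035, 0], [-0.005, -0.035, 0], [-0.005, -0.035, 0]], "twist": [0, 0, 0, 0, 0], "jaw": [0, 0, 0, 0, 0]}}

```text
time: 3.1
tcp_pos: [0.5867, 0.0755, 0.3415]
tcp_rot: [0.0, 0.988, -0.151, 0.0]
wrist_force: [0.7, 0.8, -0.5]
grip_width: -0.0001
```

>>> {"name": "apply_moves", "arguments": {"slide": [[-0.005, -0.035, 0], [-0.005, -0.035, 0], [-0.005, -0.035, 0], [-0.005, -0.035, 0], [0, -0.035, 0]], "twist": [0, 0, 0, 0, 0], "jaw": [0, 0, 0, 0, 0]}}

```text
time: 3.6
tcp_pos: [0.6199, 0.2488, 0.3415]
tcp_rot: [-0.0, 0.989, -0.151, 0.0]
wrist_force: [0.5, 0.5, 0.8]
grip_width: -0.0001
```

>>> {"name": "apply_moves", "arguments": {"slide": [[0, 0, 0], [0, 0, 0], [0, 0, 0], [0, 0, 0], [0, 0, 0]], "twist": [0, 0, 0, 0, 0], "jaw": [0, 0, 0, 0, 0]}}

```text
time: 4.1
tcp_pos: [0.6203, 0.2459, 0.3416]
tcp_rot: [0.0, 0.988, -0.153, 0.0]
wrist_force: [1.4, 0.2, -0.1]
grip_width: 0.0003
```

Run:
```python
from h import *
s=imaging.snapshot("side");t=imaging.snapshot("top")
cv2.imwrite("pics/c1.png",cv2.resize(np.vstack([s[:200],t[:250]])[:,:,::-1],(600,527)))
o=arm.observe();d=o["tcp_pos"]-np.array([.592,.171,0]);print(o["tcp_pos"],o["tcp_rot"],"case y,x",d@[.301,.954,0],d@[.954,-.301,0])
```

```text
[0.62021624 0.24641567 0.3415675 ] [ 4.00176505e-05  9.88313730e-01 -1.52433329e-01  2.21010719e-04] case y,x 0.0804396399406461 0.0042181742186720855
```

View pics/c1.png

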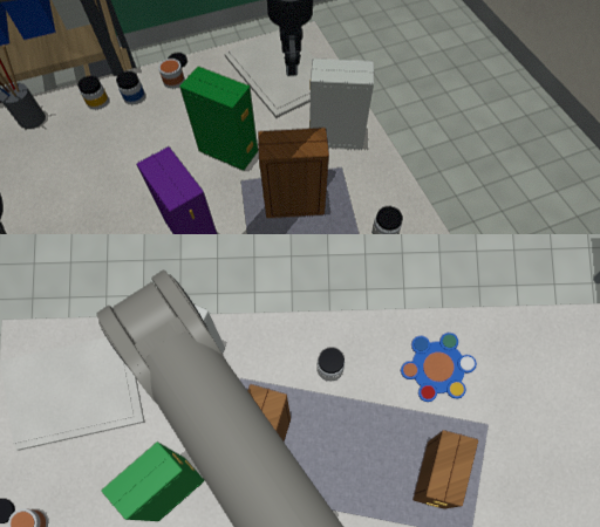

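The picture shows the gripper over the far side of the tall case, clear of the green and white look-alikes, with a gap of about 28 mm behind the case. I'll lower to z 0.20.

>>> {"name": "apply_moves", "arguments": {"slide": [[-0.004, 0, 0.035], [0, 0, 0.035], [0, 0, 0.035], [0, 0, 0.035], [0, 0, 0]], "twist": [0, 0, 0, 0, 0], "jaw": [0, 0, 0, 0, 0]}}

```text
time: 4.7
tcp_pos: [0.6134, 0.2464, 0.1962]
tcp_rot: [0.003, 0.988, -0.152, -0.004]
wrist_force: [-0.3, -1.1, 0.3]
grip_width: 0.0001
```

>>> {"name": "apply_moves", "arguments": {"slide": [[0, 0.006, 0], [0, 0.006, 0], [0, 0.006, 0], [0, 0.006, 0], [0, 0.006, 0]], "twist": [0, 0, 0, 0, 0], "jaw": [0, 0, 0, 0, 0]}}

```text
time: 5.2
tcp_pos: [0.6076, 0.2194, 0.2024]
tcp_rot: [-0.0, 0.988, -0.152, 0.001]
wrist_force: [0.5, 0.3, 1.2]
grip_width: -0.0
```

>>> {"name": "apply_moves", "arguments": {"slide": [[0, 0.006, 0], [0, 0.006, 0], [0, 0.006, 0], [0, 0.006, 0], [0, 0.006, 0]], "twist": [0, 0, 0, 0, 0], "jaw": [0, 0, 0, 0, 0]}}

```text
time: 5.7
tcp_pos: [0.5989, 0.1919, 0.2026]
tcp_rot: [-0.001, 0.988, -0.152, 0.001]
wrist_force: [-0.7, 2.1, 8.8]
grip_width: 0.0
```

Run:
```python
from h import *
s=imaging.snapshot("side")
cv2.imwrite("pics/c2.png",cv2.resize(s[0:230,150:380],(500,500))[:,:,::-1])
o=arm.observe();print(o["time"],o["tcp_pos"],o["wrist_force"])
```

```text
5.75 [0.5987785  0.19059165 0.20272961] [-1.93965736  1.84230718  7.07411544]
```

View pics/c2.png

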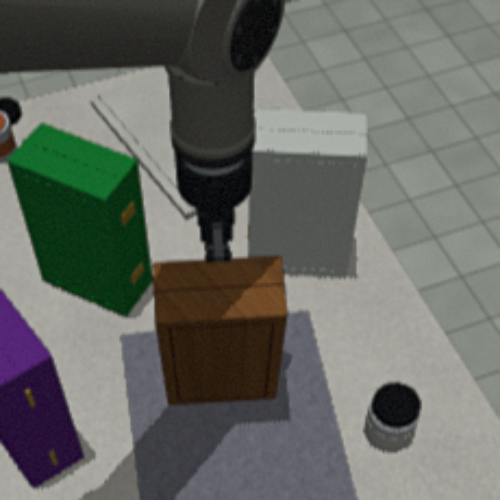

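The picture shows the case tilting about its inner foot edge, with the foot unmoved at about row 185 of the full image. The 7 N vertical force suggests the rising back edge is catching a ledge on the finger, so I'll raise the tool while pushing on.

>>> {"name": "apply_moves", "arguments": {"slide": [[0, 0, -0.004], [0, 0.001, -0.004], [0, 0.002, -0.004], [0, 0.002, -0.004], [0, 0.003, -0.002]], "twist": [0, 0, 0, 0, 0], "jaw": [0, 0, 0, 0, 0]}}

```text
time: 6.25
tcp_pos: [0.5959, 0.1835, 0.2197]
tcp_rot: [-0.0, 0.988, -0.152, 0.0]
wrist_force: [1.7, 0.2, 0.5]
grip_width: 0.0002
```

>>> {"name": "apply_moves", "arguments": {"slide": [[0, 0.006, 0], [0, 0.006, 0], [0, 0.006, 0], [0, 0.006, 0], [0, 0.006, 0]], "twist": [0, 0, 0, 0, 0], "jaw": [0, 0, 0, 0, 0]}}

```text
time: 6.75
tcp_pos: [0.5866, 0.1541, 0.2192]
tcp_rot: [0.0, 0.988, -0.152, -0.0]
wrist_force: [-0.2, -0.6, 0.3]
grip_width: 0.0003
```

Run:
```python
from h import *
s=imaging.snapshot("side")
cv2.imwrite("pics/c3.png",cv2.resize(s[0:370,150:400],(405,600))[:,:,::-1])
o=arm.observe();print(o["time"],o["tcp_pos"],o["wrist_force"])
```

```text
6.8 [0.58648061 0.15290442 0.21913273] [-0.06814976 -1.74434343 -0.09108262]
```

View pics/c3.png

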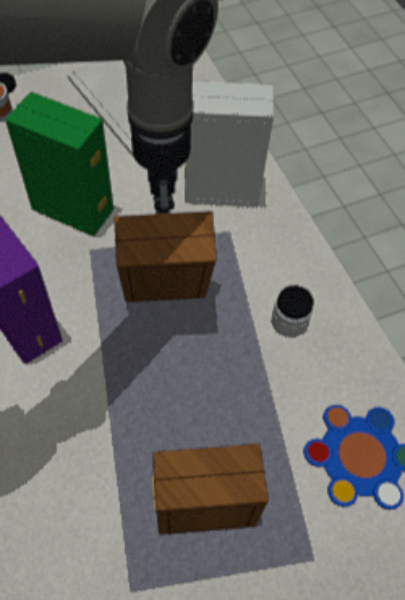

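The case is leaning well towards the middle, near its balance point, and its foot has not slid. I'll continue the push.

>>> {"name": "apply_moves", "arguments": {"slide": [[0, 0.006, 0], [0, 0.006, 0], [0, 0.006, 0], [0, 0.006, 0], [0, 0.006, 0]], "twist": [0, 0, 0, 0, 0], "jaw": [0, 0, 0, 0, 0]}}

```text
time: 7.3
tcp_pos: [0.5776, 0.1258, 0.2193]
tcp_rot: [0.0, 0.988, -0.152, -0.0]
wrist_force: [0.3, 0.5, 1.0]
grip_width: 0.0001
```

>>> {"name": "apply_moves", "arguments": {"slide": [[0, 0.003, 0], [0, 0, 0], [0, 0, 0], [0, 0, 0], [0, 0, 0]], "twist": [0, 0, 0, 0, 0], "jaw": [0, 0, 0, 0, 0]}}

```text
time: 7.8
tcp_pos: [0.5769, 0.1238, 0.2193]
tcp_rot: [-0.0, 0.988, -0.152, 0.0]
wrist_force: [-0.5, 0.4, 0.4]
grip_width: 0.0002
```

Run:
```python
from h import *
s=imaging.snapshot("side")
cv2.imwrite("pics/c4.png",cv2.resize(s[0:370,150:400],(405,600))[:,:,::-1])
o=arm.observe();print(o["time"],o["tcp_pos"],o["wrist_force"])
```

```text
7.85 [0.57693487 0.12378761 0.21927488] [ 0.62708506 -0.54711161  0.07617295]
```

View pics/c4.png

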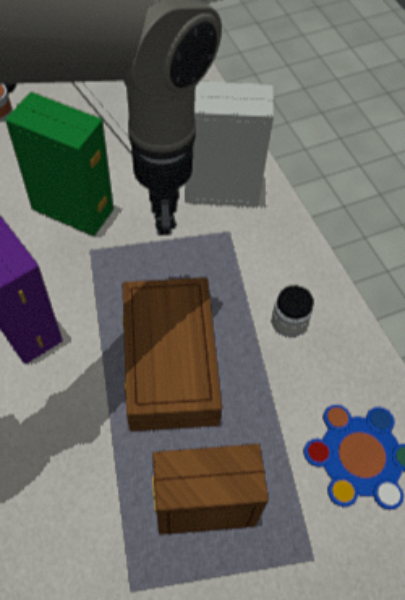

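The tall case now lies flat on its broad face between its old place and the short case. Its top face runs from (226,173) to (285,254) in the side image. I'll lift clear and swing back along the known route to uncover both views.

>>> {"name": "apply_moves", "arguments": {"slide": [[0, 0, -0.03], [0, 0, -0.03], [0, 0, -0.03], [0, 0, -0.03], [0, 0, 0]], "twist": [0, 0, 0, 0, 0], "jaw": [0, 0, 0, 0, 0]}}

```text
time: 8.35
tcp_pos: [0.5789, 0.1245, 0.3441]
tcp_rot: [-0.002, 0.988, -0.152, 0.004]
wrist_force: [0.5, -0.2, 0.9]
grip_width: 0.0003
```

>>> {"name": "apply_moves", "arguments": {"slide": [[0, 0.045, 0], [0, 0.045, 0], [0, 0.045, 0], [0, 0.045, 0], [0, 0.045, 0]], "twist": [0, 0, 0, 0, 0], "jaw": [0, 0, 0, 0, 0]}}

```text
time: 8.85
tcp_pos: [0.5083, -0.0926, 0.3388]
tcp_rot: [0.0, 0.988, -0.152, -0.0]
wrist_force: [1.1, 1.1, -0.0]
grip_width: 0.0002
```

>>> {"name": "apply_moves", "arguments": {"slide": [[0, 0.045, 0], [0, 0.045, 0], [0, 0.045, 0], [0, 0.045, 0], [-0.02, 0.045, 0]], "twist": [0, 0, 0, 0, 0], "jaw": [0, 0, 0, 0, 0]}}

```text
time: 9.35
tcp_pos: [0.423, -0.3013, 0.3385]
tcp_rot: [-0.0, 0.988, -0.151, 0.0]
wrist_force: [0.2, -0.1, 0.2]
grip_width: 0.0002
```

>>> {"name": "apply_moves", "arguments": {"slide": [[-0.02, 0.045, 0], [-0.02, 0.045, 0], [-0.02, 0.045, 0], [-0.02, 0.045, 0], [-0.02, 0.045, 0]], "twist": [0, 0, 0, 0, 0], "jaw": [0, 0, 0, 0, 0]}}

```text
time: 9.85
tcp_pos: [0.2582, -0.4853, 0.3389]
tcp_rot: [-0.0, 0.988, -0.152, -0.0]
wrist_force: [0.2, 0.0, -0.6]
grip_width: -0.0002
```

>>> {"name": "apply_moves", "arguments": {"slide": [[-0.02, 0.045, 0], [-0.02, 0.03, 0], [0, 0, 0], [0, 0, 0], [0, 0, 0]], "twist": [0, 0, 0, 0, 0], "jaw": [0, 0, 0, 0, 0]}}

```text
time: 10.35
tcp_pos: [0.2004, -0.5429, 0.3388]
tcp_rot: [-0.001, 0.989, -0.151, 0.0]
wrist_force: [-0.3, 1.1, -0.8]
grip_width: -0.0003
```

Run:
```python
from h import *
s=imaging.snapshot("side");t=imaging.snapshot("top")
a=cv2.resize(s[150:350,200:350],(400,533),interpolation=cv2.INTER_CUBIC);b=cv2.resize(t[80:270,180:430],(400,304),interpolation=cv2.INTER_CUBIC)
b=np.vstack([b,np.zeros((229,400,3),np.uint8)])
cv2.imwrite("pics/c5.png",np.hstack([a,b])[:,:,::-1]);cv2.imwrite("pics/top5.png",t[:,:,::-1]);cv2.imwrite("pics/side5.png",s[:,:,::-1])
o=arm.observe();print(o["time"],o["tcp_pos"],o["wrist_force"])
```

```text
10.45 [ 0.20063039 -0.54287044  0.3391148 ] [-0.14699091  0.66865172  0.30215279]
```

View pics/c5.png

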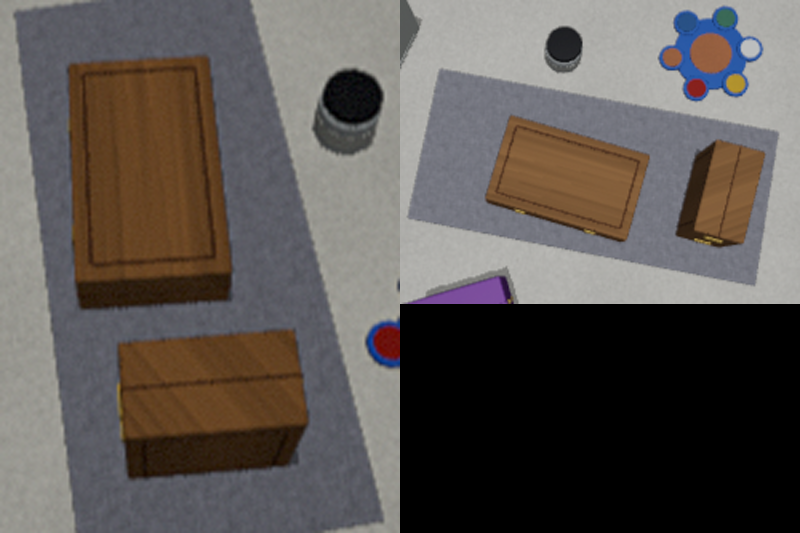

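Run:
```python
from h import *
np.set_printoptions(precision=3,suppress=True)
S=np.array([(69,65),(209,57),(231,262),(78,279)])/(400/150)+[200,150];T=np.array([(88,197),(110,116),(248,154),(223,234)])/1.6+[180,80]
X=tri(S,T);print(X,np.linalg.norm(X-np.roll(X,-1,0),axis=1))
a=np.radians(-12.1);px=np.array([np.cos(a),np.sin(a)]);py=np.array([-px[1],px[0]])
d=X.mean(0)[:2]-[.5565,-.023];l=(X[0]+X[1]-X[2]-X[3])[:2];print("top z",X[:,2].mean(),"pad x,y",d@px,d@py,"yaw off",np.degrees(np.arctan2(l@px,l@py)))
print("corners in pad",(X[:,:2]-[.5565,-.023])@np.c_[px,py])
for n in("side","top"):
    p=cv2.imread(f"pics/{n}0.png").astype(int);q=cv2.imread(f"pics/{n}5.png").astype(int)
    for nm,(x,y,w,h) in {"short":{"side":(238,268,82,66),"top":(346,160,66,82)}[n],"jar":{"side":(312,170,38,42),"top":(265,90,36,40)}[n]} .items() if 0 else zip(("short","jar"),{"side":((238,290,82,44),(312,170,38,42)),"top":((350,160,62,82),(265,90,36,40))}[n]):
        r,_=cv2.phaseCorrelate(p[y:y+h,x:x+w].mean(2),q[y:y+h,x:x+w].mean(2));print(n,nm,"shift px",np.round(r,2))
```

```text
[[ 0.514  0.148  0.084]
 [ 0.645  0.111  0.075]
 [ 0.575 -0.102  0.092]
 [ 0.451 -0.06   0.073]] [0.136 0.224 0.132 0.218]
top z 0.0812487303670501 pad x,y -0.019813558968117387 0.043940363410954295 yaw off 5.36589154312918
corners in pad [[-0.077  0.158]
 [ 0.058  0.15 ]
 [ 0.035 -0.073]
 [-0.095 -0.059]]
side short shift px [0.06 0.46]
side jar shift px [0.04 0.5 ]
top short shift px [-0.   -0.01]
top jar shift px [-0.   -0.01]
```

```bash
python3 -c "
from workcell import arm
print(arm.hand_in())"
```

```text
the job is handed in; nothing more can be done
None
```

I tipped the taller case over towards the middle of the pad with shut fingers, without picking it up, and handed the job in at about 10.5 s. It now lies flat on a broad face. I then backed the arm off to about (0.20, −0.54, 0.34), touching nothing.

**Final position, measured from two views:**

| Check | Measured | Limit |
|---|---|---|
| Centre off the pad's long middle line | about 20 mm | 60 mm |
| Centre from the pad's middle, along it | about 44 mm | 170 mm |
| Angle to the pad's long axis | about 5.4° | 20° |

- **On the pad:** all four measured corners lie within the pad's outline.
- **Height:** the top face averages z 0.081, where a flat case should give 0.079. The single corner heights scatter from 0.073 to 0.092. The measured edges, 132–136 by 218–224 mm, are a little short of 140 by 230 mm. I put both down to picking corners by hand; the pictures show it lying flat.
- **Short case and jar:** neither moved. Their image shift was at most 0.01 px from the top and 0.5 px from the side.
- **During the push:** I saw a brief upward force of 7–9 N, probably the case's rising back edge catching a finger. It vanished when I raised the tool 18 mm.

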